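# Take the matching new sleeve out of the drip tray with tongs

## Task

A customer's worn spacer sleeve stands on the black rubber mat: with the tongs, take the new sleeve of the same shape and length out of the drip tray, where they stand freshly oiled and must not be touched by the gripper itself. Lift it about ten centimetres, keep it over the tray to drip, and finish while still holding it there steadily in the closed tongs. Leave the other sleeves standing where they are and do not disturb the other things on the bench.

Things in the scene. Friction and masses are not known exactly. Their poses are not given: they have to be found in the camera images.
- tongs: Stainless spring tongs, 195 mm long, 110 g, lying on the edges of their two arms: they close in the horizontal plane. Arms: strips 22 mm high (z 0 to 22 mm), 2.5 mm thick. Origin: on the tail hinge, lower edge; x towards the tips along the middle line when fully open, y to the left arm. The frame belongs to the left arm: squeezed by q, the middle line lies q/2 towards +y from x.
- tongs_arm (a joint): Closing angle of the tongs (rad): 0 fully open (76 mm between heads, 50 mm over the arms at the grips); 0.25 arms parallel, closed on a 32 mm sleeve (26.5 mm over the grips); 0.35 stop. A spring opens it: squeeze at the grips 5 N at 0, 8 N at 0.25. Squeezed part way at the grips (say to 42 mm), the tongs are held by the spring's push and can be carried, heads still open.
- grip_left (a point): Middle of the left arm's outside face at its black grip, 95 mm ahead of the tail hinge, 11 mm above the lower edge. Halfway between grip_left and grip_right is where to take the tongs across both arms; their centre of mass is close by.
- grip_right (a point): The same on the right arm.
- tip_left (a point): Working point of the left arm's head, where it touches a 32 mm sleeve: 175 mm ahead of the tail hinge, 11 mm above the lower edge. Heads are upright V hollows, 22 mm high, 30 mm long, that centre an upright sleeve standing halfway between tip_left and tip_right; the V's lips stand 5 mm further in than this point.
- tip_right (a point): The same on the right arm.
- tray: Fixed shallow drip tray of bare sheet metal, 150 mm (x) by 270 mm (y), 14 mm high, walls and floor 3 mm thick. Origin: centre of its underside, on the bench. Its x axis points away from the robot, across the row of sleeves; the three new sleeves stand upright in a row along y, about 85 mm apart.
- mat: Fixed square black rubber counter mat, 120 mm by 120 mm, 4 mm thick. Origin: centre of its underside. One worn sleeve stands on it.
- new_plain: New steel spacer sleeve, a plain straight tube 42 mm tall, outer diameter 32 mm, bore 26 mm, about 90 g, standing upright in the drip tray. Origin: centre of its underside; z is its axis.
- new_flanged: New steel spacer sleeve, a tube 42 mm tall with a foot collar of 50 mm diameter and 5 mm thickness at its lower end (collar included in the 42 mm), outer diameter 32 mm, bore 26 mm, about 120 g, standing upright in the drip tray. Origin: centre of its underside; z is its axis.
- new_long: New steel spacer sleeve, a plain straight tube 70 mm tall, outer diameter 32 mm, bore 26 mm, about 150 g, standing upright in the drip tray. Origin: centre of its underside; z is its axis.
- worn_plain: Worn steel spacer sleeve, a plain straight tube 42 mm tall, outer diameter 32 mm, standing upright either on the rubber mat or in the scrap box. Origin: centre of its underside.
- worn_flanged: Worn steel spacer sleeve, a tube 42 mm tall with a foot collar of 50 mm diameter and 5 mm thickness at its lower end (collar included in the 42 mm), outer diameter 32 mm, standing upright either on the rubber mat or in the scrap box. Origin: centre of its underside.
- worn_long: Worn steel spacer sleeve, a plain straight tube 70 mm tall, outer diameter 32 mm, standing upright either on the rubber mat or in the scrap box. Origin: centre of its underside.
- scrap_box: Fixed open cardboard box, 110 mm (x) by 150 mm (y), 30 mm high, walls and floor 4 mm, holding the two other worn sleeves. Origin: centre of its underside.
- tape_roll: Bystander: roll of brown packing tape lying flat, 100 mm diameter, 48 mm high. Origin: centre of its underside.
- grease_tin: Bystander: closed tin, 70 mm diameter, 85 mm high. Origin: centre of its underside.
- carton: Bystander: closed cardboard carton, 90 mm (x) by 120 mm (y), 65 mm high. Origin: centre of its underside.
Mind the look-alikes: they are no part of the job. Leave any orange look-alike of the worn_plain alone.

How it is judged (in metres and radians):
On the way, in this order (a step that is already met when the one before it is completed fails the run):
1. the tongs are gripped and lifted off the bench (height (world z) of tongs above 0.012 m and contact force between the fingers and tongs above 1 N and height (world z) of each of new_plain, new_flanged, new_long below 0.02 m), for 0.2 s.
2. the matching new sleeve is held in the closed tongs, clear above the tray (((horizontal distance between worn_plain and mat below 0.06 m and height (world z) of new_plain between 0.06 and 0.18 m and x of new_plain in the frame of tray between -0.075 and 0.075 m and y of new_plain in the frame of tray between -0.135 and 0.135 m and contact force between tongs and new_plain above 1 N and contact force between the fingers and tongs above 1 N and value of joint tongs_arm between 0.18 and 0.31 rad) or (horizontal distance between worn_flanged and mat below 0.06 m and height (world z) of new_flanged between 0.06 and 0.18 m and x of new_flanged in the frame of tray between -0.075 and 0.075 m and y of new_flanged in the frame of tray between -0.135 and 0.135 m and contact force between tongs and new_flanged above 1 N and contact force between the fingers and tongs above 1 N and value of joint tongs_arm between 0.18 and 0.31 rad) or (horizontal distance between worn_long and mat below 0.06 m and height (world z) of new_long between 0.06 and 0.18 m and x of new_long in the frame of tray between -0.075 and 0.075 m and y of new_long in the frame of tray between -0.135 and 0.135 m and contact force between tongs and new_long above 1 N and contact force between the fingers and tongs above 1 N and value of joint tongs_arm between 0.18 and 0.31 rad))), for 0.2 s.
At the end, for the whole second after the job is handed in: The new sleeve matching the worn one on the mat is held in the tongs (angle 0.18-0.31 rad, force over 1 N), underside 60-180 mm above the bench, over the tray, slower than 50 mm/s; fingers grip the tongs; the other two new sleeves stand upright in the tray within 30 mm of their start (((horizontal distance between worn_plain and mat below 0.06 m and height (world z) of new_plain between 0.06 and 0.18 m and x of new_plain in the frame of tray between -0.075 and 0.075 m and y of new_plain in the frame of tray between -0.135 and 0.135 m and contact force between tongs and new_plain above 1 N and contact force between the fingers and tongs above 1 N and value of joint tongs_arm between 0.18 and 0.31 rad and linear speed of new_plain below 0.05 m/s and angle between each of new_flanged, new_long's own z axis and vertical below 0.15 rad and height (world z) of each of new_flanged, new_long below 0.01 m and distance of each of new_flanged, new_long from where it was at the start of the episode below 0.03 m) or (horizontal distance between worn_flanged and mat below 0.06 m and height (world z) of new_flanged between 0.06 and 0.18 m and x of new_flanged in the frame of tray between -0.075 and 0.075 m and y of new_flanged in the frame of tray between -0.135 and 0.135 m and contact force between tongs and new_flanged above 1 N and contact force between the fingers and tongs above 1 N and value of joint tongs_arm between 0.18 and 0.31 rad and linear speed of new_flanged below 0.05 m/s and angle between each of new_plain, new_long's own z axis and vertical below 0.15 rad and height (world z) of each of new_plain, new_long below 0.01 m and distance of each of new_plain, new_long from where it was at the start of the episode below 0.03 m) or (horizontal distance between worn_long and mat below 0.06 m and height (world z) of new_long between 0.06 and 0.18 m and x of new_long in the frame of tray between -0.075 and 0.075 m and y of new_long in the frame of tray between -0.135 and 0.135 m and contact force between tongs and new_long above 1 N and contact force between the fingers and tongs above 1 N and value of joint tongs_arm between 0.18 and 0.31 rad and linear speed of new_long below 0.05 m/s and angle between each of new_plain, new_flanged's own z axis and vertical below 0.15 rad and height (world z) of each of new_plain, new_flanged below 0.01 m and distance of each of new_plain, new_flanged from where it was at the start of the episode below 0.03 m))); the arm keeps its last pose, push and grip.
It fails at once if the gripper or arm touches a new sleeve directly instead of with the tongs (contact force between any of the fingers, the arm and new_plain above 0.5 N or contact force between any of the fingers, the arm and new_flanged above 0.5 N or contact force between any of the fingers, the arm and new_long above 0.5 N).
It fails at once if a new sleeve that does not match the worn one on the mat is lifted ((height (world z) of new_plain above 0.03 m and horizontal distance between worn_plain and mat above 0.06 m) or (height (world z) of new_flanged above 0.03 m and horizontal distance between worn_flanged and mat above 0.06 m) or (height (world z) of new_long above 0.03 m and horizontal distance between worn_long and mat above 0.06 m)).
It fails at once if a new sleeve is tipped over (angle between any of new_plain, new_flanged, new_long's own z axis and vertical above 0.7 rad).
It fails at once if a worn sleeve or a bystander is pushed out of its place (more than 20 mm) (distance of any of worn_plain, worn_flanged, worn_long, tape_roll, grease_tin, carton from where it was at the start of the episode above 0.02 m).
It also fails if it takes over 40 s, if anything falls off the work surface, if the arm or the gripper's body presses on something with over 40 N, if the wrist force passes 120 N, or if a joint passes its speed limit or range.

## Robot

A 7-joint arm with a two-finger parallel gripper is mounted at the origin on the work surface. World frame = base frame: x ahead of the robot, y to its left, z up, the work surface at z = 0. Lengths are in m, angles in degrees, forces in N, time in s.
With the tool pointing down it reaches from about 0.4 to 0.9 m from the base axis. Payload 5.5 kg.
Tool frame: the origin (TCP) lies at the very end of the fingers, on their centre line; the grasp point (between the pads) lies 19 mm behind it; x points along the fingers, y is the direction in which the jaws open and shut, and the axes are right-handed (so a half turn about x gives the same grasp; the last joint's range is limited). The gripper opens to 92 mm and grips with 3 to 60 N. Pads are 19 mm wide; open, the fingers measure 130 mm over their backs; the gripper's body (75 mm by 190 mm) begins 47 mm behind the grasp point.
Start: joints at [85.955, 28.699, -24.465, 88.831, 12.651, 65.22, -12.049], TCP at [0.213, -0.614, 0.227] pointing down, gripper open.
Joint ranges: [-164.97, 164.97], [-17.58, 116.51], [-87.97, 89.64], [11.32, 138.91], [-80.73, 260.73], [10.89, 115.49], [-147.41, 147.41]. Speed limits (degrees/s): [147.25, 147.25, 180, 180, 180, 180, 180].

## Interface

Orientations are given as [roll, pitch, yaw] about the fixed x, y, z axes, in that order (R = Rz(yaw) Ry(pitch) Rx(roll)).
In Python, from cell import sensors, viewer, job gives the robot as it stands. The module is installed in compiled form; this text tells all that it offers.
- The arm moves only by the tool play_rows, never from a script. Its argument "motion" is one flat list of numbers, 6 for each row, row after row: the shift along the tool's x, y, z in mm, then the turn, a rotation vector about the tool's x, y, z in degrees. A call has 1 to 12 rows; each row shifts and turns the pose as measured when the row begins, along the tool's axes as they then stand; what a row does not reach is not made up. A row lasts 1/12 s, in which the tool goes at most 41.7 mm and 7.16 degrees, less where a joint would pass 70% of its speed; a pose out of reach is approached as far as the arm can. A call with a gripper value outside its range is refused whole. "gripper" is the closure, from 0 (fully open) to 1 (shut), set as the call begins (left out, the last holds). The fingers move at their own pace and stop on an object; "squeeze" is the grip in N (left out, the last holds). Time passes only in rows, so rows that do not move let the fingers close. It gives the time, the measured TCP pose, the force and the opening at its end, in the units of the state.
- sensors.state(): the state, without advancing time (a new reading comes with each control period).
- viewer.snapshot(name): name is "scene" or "side" or "wrist"; returns a dict with "image" (420x560x3 uint8, red, green, blue), "camera_matrix" (3x3 intrinsics, pixels), "T" (4x4, takes a point from camera to world coordinates). Camera axes: x right, y up, looking along -z (the intrinsics and any distortion apply to the point x, -y, -z); pixel columns grow to the right and rows downward; lengths in m; the calibration is good to about 2 mm. A picture is of the moment at which its call begins. There is no depth.
- job.finish_job(): hands the job in, once; it reports no verdict.
The state is a dict: "clock": time; "joints": joint angles; "joint_velocities": joint speeds; "joint_efforts": joint torques, N m; "eef_pos": TCP position; "orientation": TCP orientation; "ft_force": force on the tool from outside, world axes, zero at the start; "ft_torque": the same for the moment, N m; "width": opening from 0.0 (shut) to 1.0 (fully open).
Only numpy, scipy, OpenCV 4.12 (cv2) and the standard library are available. Lean on these libraries where they do the work, as an engineer would, in place of code of your own. Each camera call takes 0.05 s, during which the arm holds its last target.

## Working session

There is one attempt and no reset: what is moved stays moved. The work goes in short steps, Python scripts to look and compute and a tool call to move; the robot and the scene stay as the last step left them, time stands still between calls to the robot, and variables do not carry over. Pictures are saved under pics/ and viewed, and the job is handed in when it is done.

Besides the shell and the picture viewer there is one more tool, called after "Emit:" as a command line: name --argument value ..., lists and objects as JSON in quotes. play_rows: Moves the arm, as the interface text tells. Its arguments: {"type":"object","properties":{"motion":{"type":"array"},"gripper":{"type":"number"},"squeeze":{"type":"number"}},"required":["motion"]}

```bash
mkdir -p pics; cat > h.py <<'E'
import numpy as np, cv2, pickle, sys
from cell import sensors, viewer, job
def snap(n,tag):
    s=viewer.snapshot(n); pickle.dump(s,open(f'pics/{tag}.pkl','wb'))
    cv2.imwrite(f'pics/{tag}.png',np.array(s['image'])[:,:,::-1]); return s
def load(tag): return pickle.load(open(f'pics/{tag}.pkl','rb'))
def ray(s,u,v):
    K=np.array(s['camera_matrix']);T=np.array(s['T'])
    d=np.linalg.solve(K,[u,v,1.]); d=np.array([d[0],-d[1],-d[2]])
    return T[:3,3],T[:3,:3]@d
def onz(s,u,v,z):
    o,d=ray(s,u,v); return o+d*(z-o[2])/d[2]
def proj(s,p):
    K=np.array(s['camera_matrix']);T=np.array(s['T'])
    c=T[:3,:3].T@(np.array(p)-T[:3,3]); q=K@np.array([c[0],-c[1],-c[2]]); return q[:2]/q[2]
E
python3 - <<'E'
from h import *
st=sensors.state(); print(st)
for n in ['scene','side','wrist']:
    s=snap(n,n+'0'); print(n,{k:v for k,v in s.items() if k!='image'})
E
```

```text
{'clock': 0.0, 'joints': array([ 85.95568636,  28.7530589 , -24.45272633,  88.89138228,
        12.64999292,  65.22216609, -12.04922095]), 'joint_velocities': array([-0.00469648, -0.04808146,  0.01035662,  0.14064615,  0.00561633,
       -0.08066478, -0.07410707]), 'joint_efforts': array([-1.33358030e-04, -5.66599202e+01, -5.81663266e+00, -2.79120952e+01,
       -6.87054615e-02,  3.07186134e-02,  2.01829735e-04]), 'eef_pos': array([ 0.21267397, -0.61346524,  0.22568628]), 'orientation': array([-91.84759998,  89.88663092, 107.27923902]), 'ft_force': array([-0.92305018, -0.1506545 ,  1.03703724]), 'ft_torque': array([-0.02406775,  0.04459874,  0.01071604]), 'width': 0.9982806318828257}
scene {'camera_matrix': array([[400.31474452,   0.        , 282.85235323],
       [  0.        , 400.31474452, 204.16631456],
       [  0.        ,   0.        ,   1.        ]]), 'T': array([[ 0.2223287 , -0.68505671,  0.69373428,  1.34611479],
       [ 0.9747984 ,  0.14277198, -0.1714183 , -0.2551244 ],
       [ 0.01838544,  0.71436228,  0.6995345 ,  0.82597923],
       [ 0.        ,  0.        ,  0.   
[... 181 characters left out ...]
 ,   1.        ]]), 'T': array([[-0.8874917 ,  0.34152557, -0.30938448,  0.21335437],
       [-0.4604994 , -0.63209205,  0.62321742,  0.65905013],
       [ 0.01728522,  0.69557166,  0.71824877,  0.87908674],
       [ 0.        ,  0.        ,  0.        ,  1.        ]])}
wrist {'camera_matrix': array([[343.32040432,   0.        , 284.04500415],
       [  0.        , 343.32040432, 214.27156304],
       [  0.        ,   0.        ,   1.        ]]), 'T': array([[ 0.32784378,  0.90956876,  0.25534905,  0.28111463],
       [-0.94472903,  0.31631251,  0.08621751, -0.5883643 ],
       [-0.00234934, -0.26950153,  0.9629971 ,  0.38502196],
       [ 0.        ,  0.        ,  0.        ,  1.        ]])}
```

View pics/scene0.png

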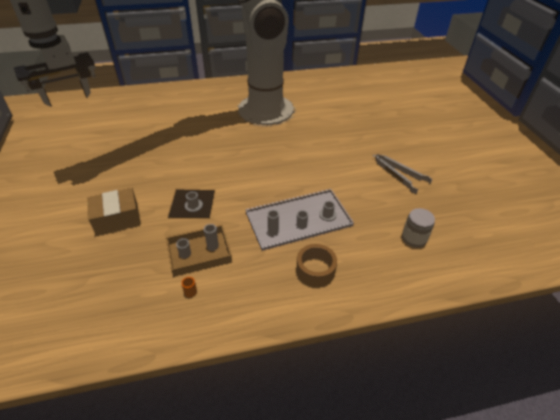

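View pics/side0.png

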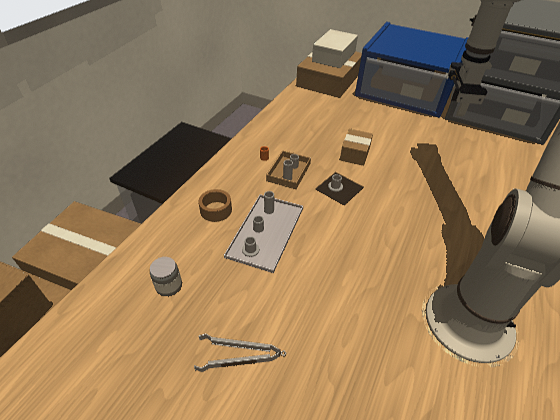

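View pics/wrist0.png

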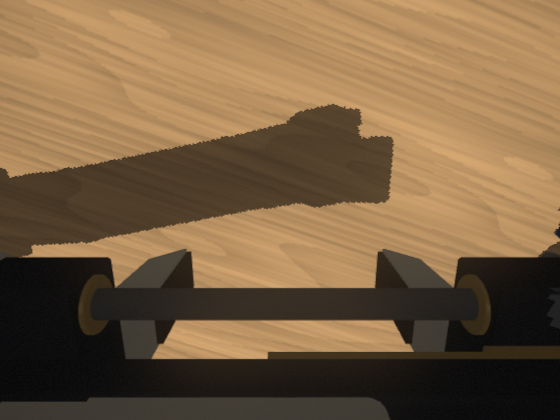

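The tray holds, left to right in the scene view, a long sleeve (273,222), a plain one (302,219) and one that looks flanged (328,210). The sleeve on the mat (193,201) also looks flanged. I'll zoom in to confirm this and to measure.

```bash
python3 - <<'E'
from h import *
a=cv2.imread('pics/scene0.png');b=cv2.imread('pics/side0.png')
z=lambda im,x,y,w,h,k:cv2.resize(im[y:y+h,x:x+w],None,fx=k,fy=k,interpolation=cv2.INTER_CUBIC)
A=z(a,160,180,200,75,4)
B=z(b,225,165,145,110,4)
cv2.imwrite('pics/zA.png',A);cv2.imwrite('pics/zB.png',B)
C=z(a,365,145,75,55,5);D=z(b,185,325,110,55,4)
cv2.imwrite('pics/zC.png',C);cv2.imwrite('pics/zD.png',D)
E
```

```text
(no output)
```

View pics/zA.png

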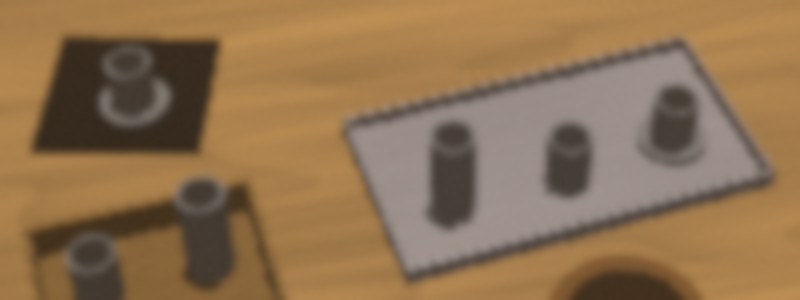

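View pics/zB.png

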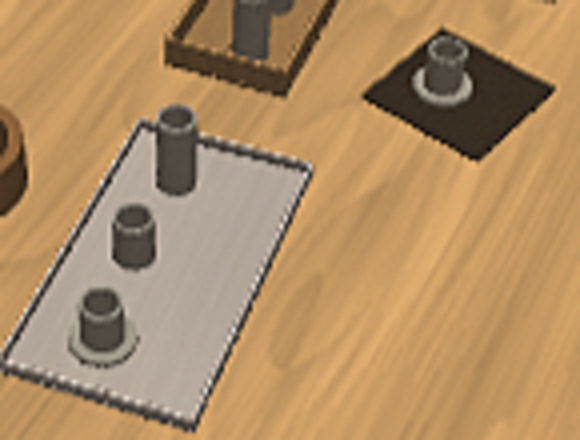

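View pics/zC.png

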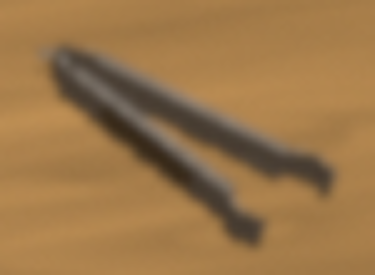

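View pics/zD.png

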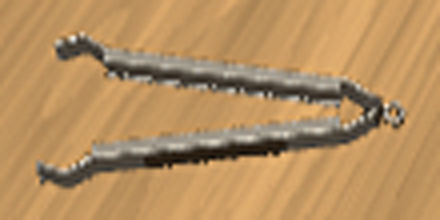

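```bash
python3 - <<'E'
from h import *
np.set_printoptions(precision=4,suppress=True)
a=load('scene0');b=load('side0')
A=lambda U,V:((U+.5)/4-.5+160,(V+.5)/4-.5+180)
B=lambda U,V:((U+.5)/4-.5+225,(V+.5)/4-.5+165)
C=lambda U,V:((U+.5)/5-.5+365,(V+.5)/5-.5+145)
D=lambda U,V:((U+.5)/4-.5+185,(V+.5)/4-.5+325)
for n,p,q,z in [('flg',(678,98),(101,301),.045),('plain',(570,137),(134,216),.045),('long',(453,136),(177,117),.073),('worn',(128,62),(448,50),.046)]:
    print(n,onz(a,*A(*p),z)[:2],onz(b,*B(*q),z)[:2])
print('tray',[onz(a,*A(*p),.014)[:2] for p in [(346,124),(682,42),(772,178),(408,277)]])
print('trayB',[onz(b,*B(*p),.014)[:2] for p in [(312,168),(195,428),(3,368),(142,124)]])
print('tongsC hinge,tips',[onz(a,*C(*p),.022)[:2] for p in [(55,50),(325,165),(258,222)]])
print('tongsD hinge,tips',[onz(b,*D(*p),.022)[:2] for p in [(378,103),(60,42),(42,168)]])
print('tin',onz(a,420,218,.085),onz(b,164,267,.085)); print('tape',onz(b,215,199,.048))
E
```

```text
flg [0.5979 0.0631] [0.6008 0.0622]
plain [ 0.6192 -0.0207] [ 0.6212 -0.0206]
long [ 0.6286 -0.1041] [ 0.6302 -0.1039]
worn [ 0.4841 -0.309 ] [ 0.4856 -0.3084]
tray [array([ 0.5451, -0.1644]), array([0.5109, 0.097 ]), array([0.6574, 0.1156]), array([ 0.6916, -0.1471])]
trayB [array([ 0.538 , -0.1587]), array([0.5016, 0.1074]), array([0.6445, 0.1256]), array([ 0.6817, -0.1388])]
tongsC hinge,tips [array([0.3829, 0.2946]), array([0.5268, 0.4154]), array([0.5671, 0.35  ])]
tongsD hinge,tips [array([0.3834, 0.3011]), array([0.5664, 0.3556]), array([0.5312, 0.4218])]
tin [0.7331 0.2614 0.085 ] [0.7265 0.2695 0.085 ]
tape [ 0.7785 -0.0276  0.048 ]
```

The match is new_flanged at about (0.599, 0.063), and both views agree to 3 mm. The tongs grip is near (0.468, 0.343), with the tongs at yaw about 28°. Next I need the tool axes.

```bash
cat >> h.py <<'E'
from scipy.spatial.transform import Rotation as Ro
def tool():
    st=sensors.state(); r=Ro.from_euler('xyz',st['orientation'],degrees=True); return st,np.array(st['eef_pos']),r
def go(p,jawyaw):
    """shift in tool axes (mm) and rotvec (deg) to p, tool x down, tool y along jawyaw (deg, mod 180)"""
    st,c,r=tool(); R=r.as_matrix()
    best=None
    for k in (0,180):
        y=np.radians(jawyaw+k); Y=np.array([np.cos(y),np.sin(y),0]);X=np.array([0,0,-1.]);Z=np.cross(X,Y)
        rv=(r.inv()*Ro.from_matrix(np.c_[X,Y,Z])).as_rotvec(degrees=True)
        if best is None or np.linalg.norm(rv)<np.linalg.norm(best): best=rv
    d=R.T@(np.array(p)-c)*1000
    print('t',round(st['clock'],2),'pos',c.round(4),'j7',st['joints'][6].round(1),'w',round(st['width']*92,1),'F',st['ft_force'].round(1))
    print('shift',d.round(1),'rotvec',best.round(2)); return d,best
E
python3 - <<'E'
from h import *
st,c,r=tool(); print(r.as_matrix().round(3))
print('toolframe shift'); go([0.45,-.1,.23],118); go([0.468,.343,.2],118)
E
```

```text
[[-0.     0.328 -0.945]
 [ 0.001 -0.945 -0.328]
 [-1.    -0.002 -0.   ]]
toolframe shift
t 0.15 pos [ 0.2127 -0.6136  0.2259] j7 -12.0 w 91.7 F [0.  0.8 0.4]
shift [  -3.4 -407.5 -392.5] rotvec [-8.88 -0.01  0.09]
t 0.15 pos [ 0.2127 -0.6136  0.2259] j7 -12.0 w 91.7 F [0.  0.8 0.4]
shift [  27.2 -820.2 -554.6] rotvec [-8.88 -0.01  0.09]
```

Emit:
play_rows --motion '[0,-28,-28,0,0,0,0,-28,-28,0,0,0,0,-28,-28,0,0,0,0,-28,-28,0,0,0,0,-28,-28,0,0,0,0,-28,-28,0,0,0,0,-28,-28,0,0,0,0,-28,-28,0,0,0,0,-28,-28,0,0,0,0,-28,-28,0,0,0,0,-28,-28,0,0,0,0,-28,-28,0,0,0]' --gripper 0

```text
clock: 1.15
eef_pos: [0.4213, -0.1786, 0.2208]
orientation: [-5.6, 89.7, -167.7]
ft_force: [0.7, -0.9, -0.1]
width: 0.999
```

```bash
python3 - <<'E'
from h import *
go([0.44,.30,.22],118); print(sensors.state()['joints'].round(0))
E
```

```text
t 1.15 pos [ 0.4213 -0.1786  0.2208] j7 -60.6 w 91.9 F [ 0.7 -0.9 -0.1]
shift [ 1.000e-01 -4.498e+02 -1.646e+02] rotvec [-10.15   0.32   0.06]
[ 56.  11. -40. 115.   8.  57. -61.]
```

Emit:
play_rows --motion '[0,-38,-13,-0.8,0,0,0,-38,-13,-0.8,0,0,0,-38,-13,-0.8,0,0,0,-38,-13,-0.8,0,0,0,-38,-13,-0.8,0,0,0,-38,-13,-0.8,0,0,0,-38,-13,-0.8,0,0,0,-38,-13,-0.8,0,0,0,-38,-13,-0.8,0,0,0,-38,-13,-0.8,0,0,0,-38,-13,-0.8,0,0,0,-30,-10,-0.8,0,0]'

```text
clock: 2.15
eef_pos: [0.3915, 0.3125, 0.2215]
orientation: [115.8, 89.7, -36.4]
ft_force: [0.2, -0.4, 1.2]
width: 0.997
```

```bash
python3 - <<'E'
from h import *
go([0.468,.343,.12],118); print(sensors.state()['joints'].round(0))
snap('wrist','wrist1');snap('side','side1')
E
```

```text
t 2.15 pos [0.3915 0.3125 0.2215] j7 -121.9 w 91.7 F [ 0.2 -0.4  1.2]
shift [101.7   8.1 -81.7] rotvec [-0.21 -0.15 -0.31]
[   6.   20.  -57.  110.   20.   60. -122.]
```

View pics/wrist1.png

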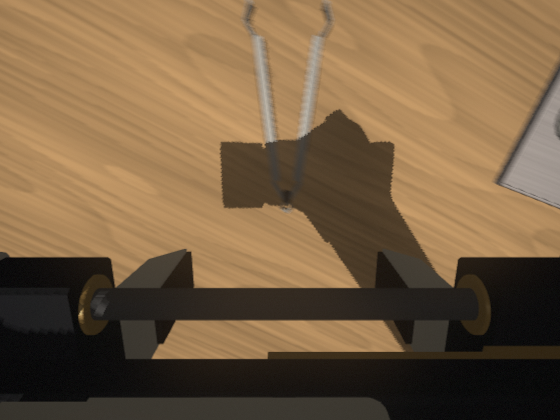

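```bash
python3 - <<'E'
from h import *
a=cv2.imread('pics/wrist1.png')
cv2.imwrite('pics/zW.png',cv2.resize(a[0:215,215:365],None,fx=2.75,fy=2.75,interpolation=cv2.INTER_CUBIC))
E
```

```text
(no output)
```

View pics/zW.png

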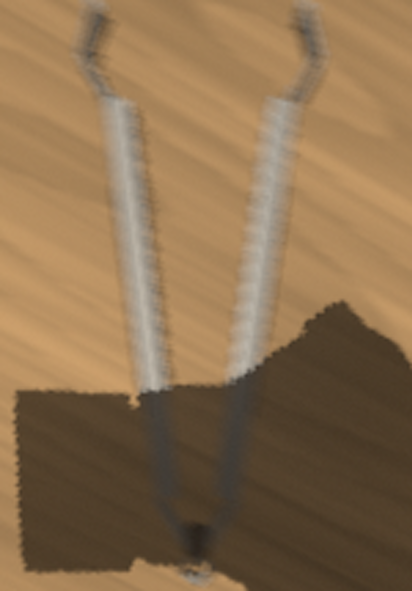

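```bash
python3 - <<'E'
from h import *
s=load('wrist1');k=2.75
W=lambda U,V:onz(s,(U+.5)/k-.5+215,(V+.5)/k-.5,.022)[:2]
h=W(197,535);l=W(85,55);r=W(317,55);print('hinge',h,'L',l,'R',r,'gap',np.linalg.norm(l-r))
d=(l+r)/2-h;print('len',np.linalg.norm(d),'yaw',np.degrees(np.arctan2(d[1],d[0])))
tip=(l+r)/2;print('grip from tips',tip-.08*d/np.linalg.norm(d), 'from hinge',h+.095*d/np.linalg.norm(d))
sd=load('side1')
E
```

```text
hinge [0.38832094 0.30881339] L [0.51815172 0.42075814] R [0.55513744 0.35083504] gap 0.07910236362701038
len 0.1671116818066516 yaw 27.430295640390803
grip from tips [0.46563882 0.34894306] from hinge [0.47264027 0.35257696]
```

Apex gap is 79 mm (76 mm plus the strip thickness) and yaw is 27.4°. Those fit the given sizes, so the grip point is about (0.467, 0.348). I'll move over it and down to z 0.1.

```bash
python3 - <<'E'
from h import *
go([0.467,.3485,.1],117.5)
E
```

```text
t 2.25 pos [0.3894 0.3164 0.222 ] j7 -121.7 w 92.1 F [-0.4  0.1 -0.4]
shift [122.3   8.3 -83.1] rotvec [ 0.78 -0.21 -0.08]
```

Emit:
play_rows --motion '[5,1.5,-20,0.2,0,0,20,1.5,-20,0.2,0,0,25,1.5,-20,0.2,0,0,25,1.5,-15,0.2,0,0,25,1.5,-8,0,0,0,22,0.8,0,0,0,0,0,0,0,0,0,0]'

```text
clock: 2.83
eef_pos: [0.4711, 0.3485, 0.0947]
orientation: [127.3, 89.6, -25.1]
ft_force: [-0.5, -0.9, -0.5]
width: 1.0
```

```bash
python3 - <<'E'
from h import *
go([0.467,.3485,.004],117.5)
snap('wrist','wrist2')
E
```

```text
t 2.83 pos [0.4711 0.3485 0.0947] j7 -128.9 w 92.0 F [-0.5 -0.9 -0.5]
shift [90.7 -2.4  4. ] rotvec [ 0.16 -0.26 -0.34]
```

View pics/wrist2.png

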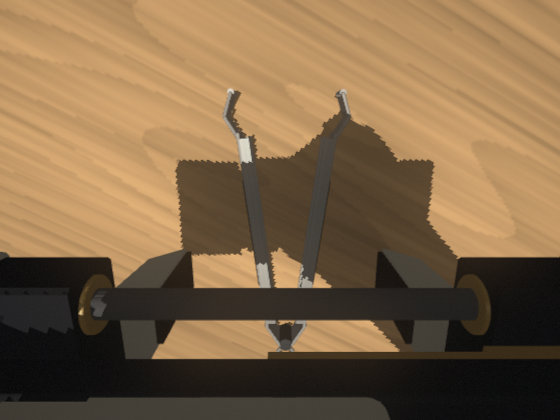

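```bash
python3 - <<'E'
from h import *
s=load('wrist2')
W=lambda U,V:onz(s,U,V,.022)[:2]
h=W(286,341);l=W(226.5,114);r=W(347.5,114);print('hinge',h,'L',l,'R',r,'gap',np.linalg.norm(l-r))
d=(l+r)/2-h;print('len',np.linalg.norm(d),'yaw',np.degrees(np.arctan2(d[1],d[0])))
tip=(l+r)/2;n=d/np.linalg.norm(d);print('grip from tips',tip-.08*n, 'from hinge',h+.095*n)
p=tip-.08*n
go([p[0],p[1],.004],117.5)
for w in (.005,.035):print(proj(s,[p[0],p[1],w]))
E
```

```text
hinge [0.38788942 0.30461599] L [0.52058026 0.41807317] R [0.5570862 0.3484534] gap 0.07861040647766955
len 0.1702040863179501 yaw 27.52117696010666
grip from tips [0.46788602 0.34629717] from hinge [0.47213923 0.34851325]
t 2.88 pos [0.4718 0.3492 0.0966] j7 -128.9 w 92.2 F [ 1.   0.2 -0.4]
shift [92.6  0.2  5.4] rotvec [ 0.15 -0.37 -0.33]
[286.232546   224.14302596]
[286.75112233 237.15686756]
```

Emit:
play_rows --motion '[18,0,1,0,0,0,20,0,1,0,0,0,20,0,1,0,0,0,18,0,0.5,0,0,0,10,0,0,0,0,0,5,0,0,0,0,0,0,0,0,0,0,0]'

```text
clock: 3.47
eef_pos: [0.4754, 0.3491, 0.0137]
orientation: [165.3, 88.8, 12.8]
ft_force: [-0.2, -0.9, 0.4]
width: 0.996
```

```bash
python3 - <<'E'
from h import *
go([.469,.3468,.004],117.5)
E
```

```text
t 3.47 pos [0.4754 0.3491 0.0137] j7 -133.8 w 91.6 F [-0.2 -0.9  0.4]
shift [ 9.6 -0.9  6.9] rotvec [-0.03 -1.12 -0.29]
```

Emit:
play_rows --motion '[3,-0.5,3.5,0,-0.6,-0.2,4,-0.4,3.5,0,-0.6,-0.1,2,0,0,0,0,0,0,0,0,0,0,0]'

```text
clock: 3.8
eef_pos: [0.4707, 0.3481, 0.0082]
orientation: [-151.4, 89.9, 56.0]
ft_force: [0.3, -0.1, 0.2]
width: 1.0
```

```bash
python3 - <<'E'
from h import *
go([.469,.3468,.004],117.5);snap('wrist','wrist3')
E
```

```text
t 3.8 pos [0.4707 0.3481 0.0082] j7 -133.4 w 92.0 F [ 0.3 -0.1  0.2]
shift [4.2 0.4 2.1] rotvec [-0.08 -0.13  0.07]
```

View pics/wrist3.png

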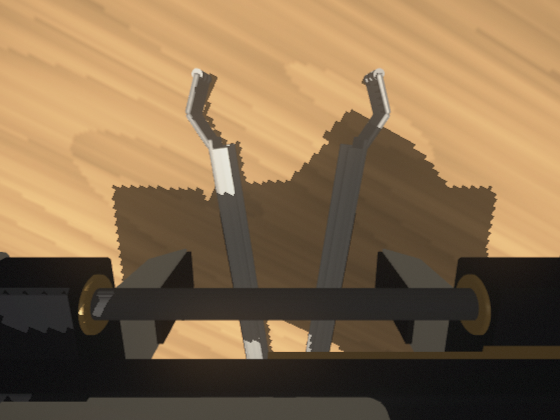

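Both arms lie between the fingers, with the apexes at columns 188 and 388 and the tool line at about 285. I'll lower the last 4 mm and close part way.

Emit:
play_rows --motion '[4,0,1.5,0,0,0,1.5,0,0.5,0,0,0,0,0,0,0,0,0]'

```text
clock: 4.1
eef_pos: [0.4694, 0.3477, 0.0031]
orientation: [-160.3, 89.8, 47.2]
ft_force: [0.3, -0.1, -0.9]
width: 1.001
```

Emit:
play_rows --motion '[0,0,0,0,0,0,0,0,0,0,0,0,0,0,0,0,0,0,0,0,0,0,0,0,0,0,0,0,0,0,0,0,0,0,0,0,0,0,0,0,0,0,0,0,0,0,0,0]' --gripper 0.565 --squeeze 30

```text
clock: 4.77
eef_pos: [0.4691, 0.3478, 0.0031]
orientation: [-159.9, 89.8, 47.6]
ft_force: [0.6, 0.0, -0.5]
width: 0.474
```

```bash
python3 - <<'E'
from h import *
go([.469,.3468,.004],117.5);snap('wrist','wrist4')
E
```

```text
t 4.77 pos [0.4691 0.3478 0.0031] j7 -133.8 w 43.6 F [ 0.6  0.  -0.5]
shift [-0.9  0.8  0.6] rotvec [-0.05 -0.22  0.08]
```

View pics/wrist4.png

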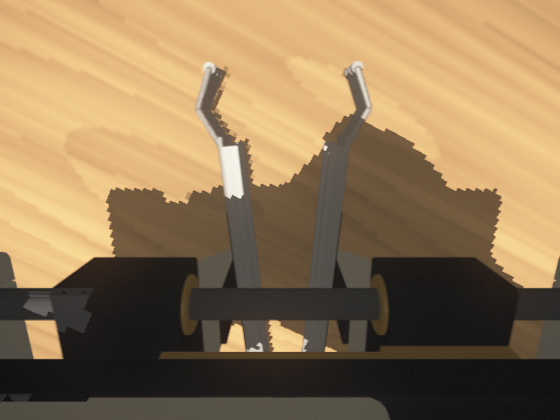

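Both arms are held at 43.6 mm and the heads are still open. I'll close slightly more and lift.

Emit:
play_rows --motion '[0,0,0,0,0,0,0,0,0,0,0,0,-4,0,0,0,0,0,-6,0,0,0,0,0,-8,0,0,0,0,0,-10,0,0,0,0,0,-12,0,0,0,0,0,-12,0,0,0,0,0,-12,0,0,0,0,0,-8,0,0,0,0,0,0,0,0,0,0,0]' --gripper 0.58

```text
clock: 5.73
eef_pos: [0.469, 0.3479, 0.084]
orientation: [-165.0, 89.7, 42.5]
ft_force: [0.7, -0.3, -1.3]
width: 0.42
```

```bash
python3 - <<'E'
from h import *
go([.44,.03,.075],100);snap('wrist','wrist5');snap('side','side5')
E
```

```text
t 5.73 pos [0.469  0.3479 0.084 ] j7 -129.5 w 38.6 F [ 0.7 -0.3 -1.3]
shift [  7.8 268.7 172.5] rotvec [17.49 -0.28  0.12]
```

View pics/wrist5.png

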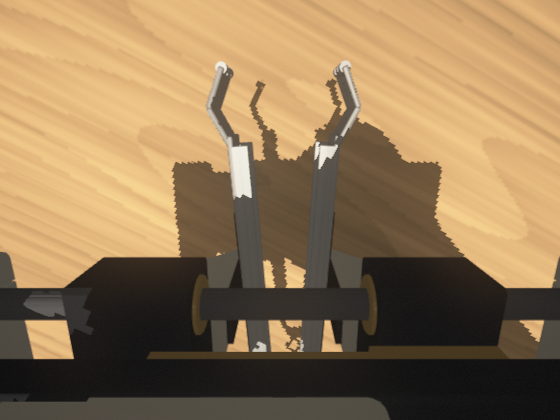

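View pics/side5.png

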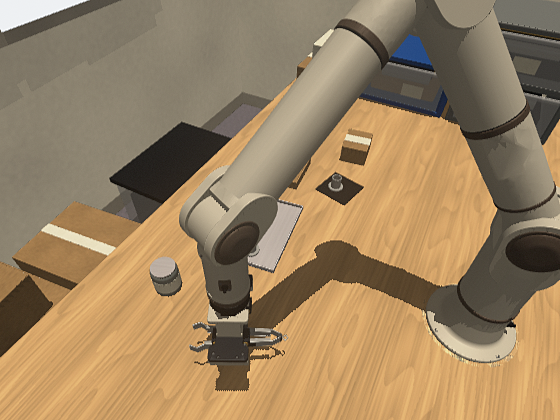

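The tongs are off the bench and level in the wrist view, held at 38.6 mm. Next I'll find the head midpoint in the tool frame and plan the approach.

```bash
cat >> h.py <<'E'
def heads(s,l,r,c,R,zoff=.019):
    z=c[2]+zoff
    L=onz(s,*l,z);Rr=onz(s,*r,z);print('gap',np.linalg.norm(L-Rr),'mid tool mm',(R.T@((L+Rr)/2-c)*1000).round(1)); return (L+Rr)/2
E
python3 - <<'E'
from h import *
st,c,r=tool(); s=load('wrist5')
print(heads(s,(209.5,107),(357.5,107),c,r.as_matrix()),c, np.degrees(np.arctan2(r.as_matrix()[1,1],r.as_matrix()[0,1])))
print(r.as_matrix().round(3))
E
```

```text
gap 0.05858474057715182 mid tool mm [-18.7  -2.3 -78.2]
[0.53672371 0.38529379 0.10134894] [0.46849972 0.34720958 0.08234894] -62.51886183241441
[[ 0.003  0.461 -0.887]
 [ 0.002 -0.887 -0.461]
 [-1.    -0.001 -0.003]]
```

Emit:
play_rows --motion '[0,15,9,1,0,0,0,23,13,1.5,0,0,0,24,13,1.5,0,0,0,24,12,1.5,0,0,0,25,11,1.5,0,0,0,25,11,1.5,0,0,0,25,10,1.5,0,0,0,26,9,1.5,0,0,0,26,8,1.5,0,0,0,26,7,1.5,0,0,0,26,7,1.5,0,0,0,20,5,1.5,0,0]'

```text
clock: 6.83
eef_pos: [0.4469, 0.0312, 0.074]
orientation: [-47.3, 89.3, 142.5]
ft_force: [-0.4, 0.2, -0.9]
width: 0.424
```

```bash
python3 - <<'E'
from h import *
go([.448,.0338,.083],100);print(sensors.state()['joints'].round(1))
E
```

```text
t 6.83 pos [0.4469 0.0312 0.074 ] j7 -112.8 w 39.0 F [-0.4  0.2 -0.9]
shift [-9.  -2.4 -1.4] rotvec [-0.21  0.46  0.5 ]
[  30.6   27.   -44.4  122.8   28.    41.2 -112.8]
```

Emit:
play_rows --motion '[-5,-2,0,0,0.4,0.4,0,0,0,0,0,0]'

```text
clock: 7.0
eef_pos: [0.4448, 0.0267, 0.0776]
orientation: [5.2, 89.7, -165.6]
ft_force: [1.0, 1.0, -0.6]
width: 0.423
```

```bash
python3 - <<'E'
from h import *
go([.448,.0338,.083],100);snap('wrist','wrist6');snap('side','side6');snap('scene','scene6')
E
```

```text
t 7.0 pos [0.4448 0.0267 0.0776] j7 -113.1 w 39.0 F [ 1.   1.  -0.6]
shift [-5.5 -6.5 -4.3] rotvec [-0.82  0.32 -0.03]
```

View pics/wrist6.png

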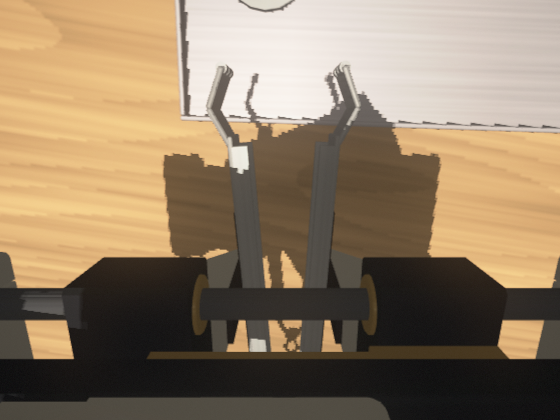

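View pics/scene6.png

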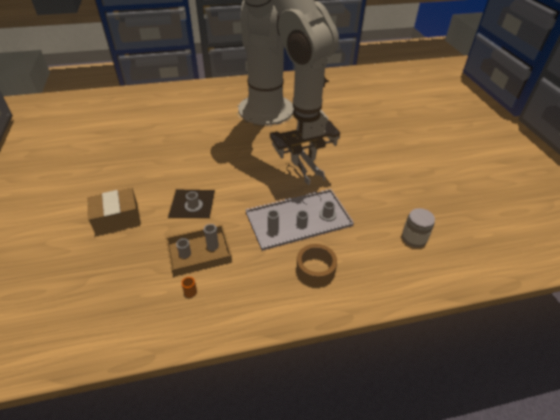

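Scene: the tongs are in front of the tray on the line to the flanged sleeve (328,210). I'll correct the lateral offset and descend outside the sleeve.

Emit:
play_rows --motion '[5,-2,0,-0.4,0.2,0,10,-2,0,-0.4,0,0,12,-2,0,0,0,0,12,-1,0,0,0,0,7,0,0,0,0,0,2,0,0,0,0,0,0,0,0,0,0,0]'

```text
clock: 7.73
eef_pos: [0.4432, 0.043, 0.0239]
orientation: [-69.1, 89.7, 121.9]
ft_force: [0.1, 0.3, -1.4]
width: 0.419
```

```bash
python3 - <<'E'
from h import *
go([.448,.0338,.025],100);snap('wrist','wrist7');snap('side','side7')
a=cv2.imread('pics/side7.png');cv2.imwrite('pics/zS7.png',cv2.resize(a[150:320,200:400],None,fx=4,fy=3.5,interpolation=cv2.INTER_CUBIC))
E
```

```text
t 7.73 pos [0.4432 0.043  0.0239] j7 -119.2 w 38.5 F [ 0.1  0.3 -1.4]
shift [-1.1 10.  -3. ] rotvec [1.02 0.1  0.26]
```

View pics/wrist7.png

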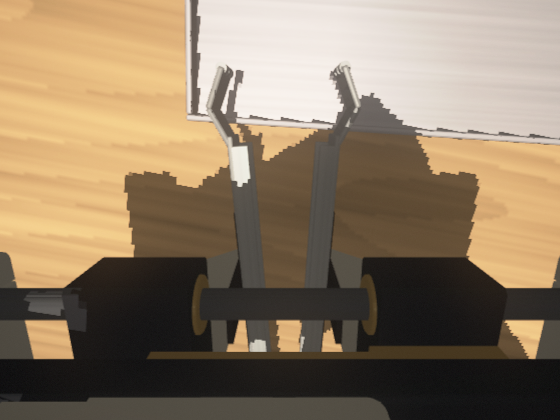

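View pics/zS7.png

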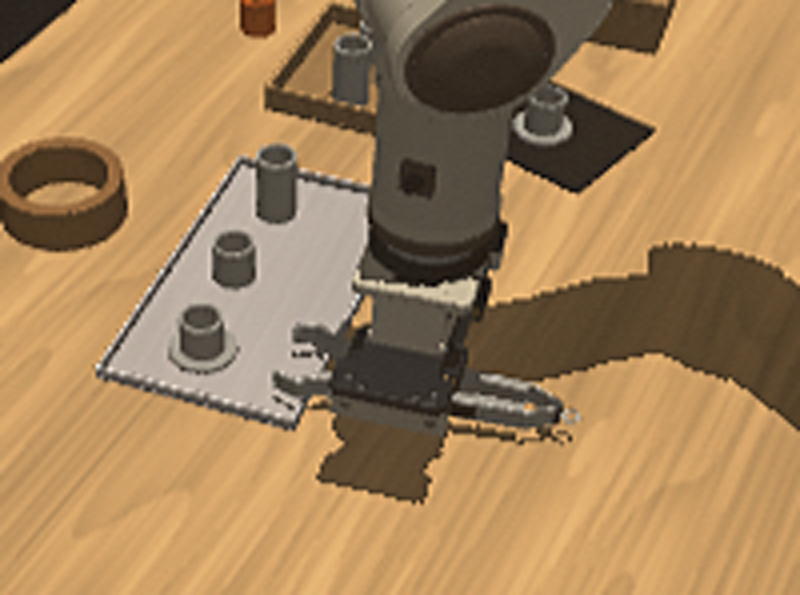

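Emit:
play_rows --motion '[0,5,-2,0.5,0,0,0,4,0,0.5,0,0,0,0,0,0,0,0]'

```text
clock: 8.08
eef_pos: [0.4488, 0.0337, 0.0256]
orientation: [-109.3, 89.8, 80.6]
ft_force: [0.6, -0.5, -0.4]
width: 0.422
```

```bash
python3 - <<'E'
from h import *
go([.522,.0468,.023],100)
st,c,r=tool(); s=load('side7')
E
```

```text
t 8.08 pos [0.4488 0.0337 0.0256] j7 -118.7 w 38.8 F [ 0.6 -0.5 -0.4]
shift [  2.7  -0.3 -74.4] rotvec [-0.09 -0.07  0.21]
```

Emit:
play_rows --motion '[1,0,-8,0,0,0,1,0,-8,0,0,0,0,0,-8,0,0,0,0,0,-4,0,0,0,0,0,0,0,0,0]'

```text
clock: 8.5
eef_pos: [0.4815, 0.0373, 0.0248]
orientation: [-153.0, 89.7, 36.7]
ft_force: [0.0, -0.3, -2.3]
width: 0.418
```

```bash
python3 - <<'E'
from h import *
go([.522,.0468,.023],100);snap('wrist','wrist8');snap('side','side8')
a=cv2.imread('pics/side8.png');cv2.imwrite('pics/zS8.png',cv2.resize(a[210:290,215:325],None,fx=7,fy=7,interpolation=cv2.INTER_CUBIC))
E
```

```text
t 8.5 pos [0.4815 0.0373 0.0248] j7 -118.4 w 38.4 F [ 0.  -0.3 -2.3]
shift [  2.   -2.5 -41.5] rotvec [-0.3  -0.29  0.15]
```

View pics/wrist8.png

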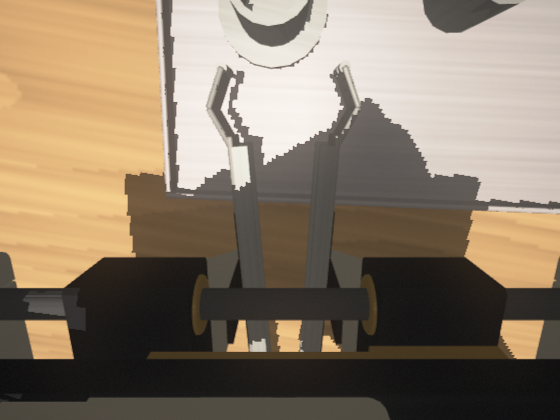

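View pics/zS8.png

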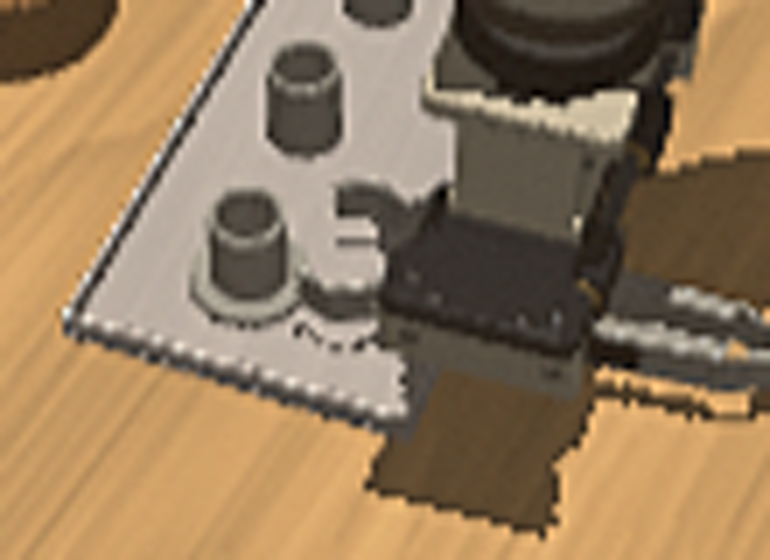

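```bash
python3 - <<'E'
from h import *
st,c,r=tool();s=load('wrist8');R=r.as_matrix()
m=heads(s,(209.5,107),(357.5,107),c,R)
f=onz(s,273,67,.008);a=onz(s,219,8,.008);b=onz(s,327,8,.008);print(f,a,b,np.linalg.norm(a-b))
F=-R[:,2];print('centre from flange near edge',f+F*.025,'chord mid',(a+b)/2)
bore=onz(s,271,0,.045);print('heads',m,'bore',bore)
for q in ([.599,.0625,.008],):print((R.T@(np.array(q)-m)*1000).round(1))
print('lateral of chord mid',(R.T@((a+b)/2-m)*1000).round(1))
E
```

```text
gap 0.057970736506154794 mid tool mm [-18.7  -1.9 -78. ]
[0.57516298 0.06055322 0.008     ] [0.59573112 0.08893091 0.008     ] [0.60402023 0.04022505 0.008     ] 0.04940616524029802
centre from flange near edge [0.59980374 0.06477499 0.00809739] chord mid [0.59987567 0.06457798 0.008     ]
heads [0.55685528 0.05219446 0.04360073] bore [0.59226911 0.06277192 0.045     ]
[ 35.8  -3.  -43.1]
lateral of chord mid [ 35.8  -4.9 -44.4]
```

The wrist view puts the sleeve centre at (0.600, 0.0645), 2 mm from the first measurement. The remaining move is 44 mm forward and 4.5 mm to the left.

Emit:
play_rows --motion '[0,-2.5,-4,0,0,0,0.5,-1.5,-8,0,0,0,0.5,0,-8,0,0,0,0.5,0,-6,0,0,0,0,0,0,0,0,0]'

```text
clock: 9.02
eef_pos: [0.5065, 0.0467, 0.0228]
orientation: [-136.9, 89.8, 52.9]
ft_force: [0.6, 0.4, -1.6]
width: 0.417
```

```bash
python3 - <<'E'
from h import *
go([.5227,.0486,.023],100);snap('wrist','wrist9')
E
```

```text
t 9.02 pos [0.5065 0.0467 0.0228] j7 -118.5 w 38.4 F [ 0.6  0.4 -1.6]
shift [ -0.2   0.9 -16.3] rotvec [-0.22 -0.15  0.14]
```

View pics/wrist9.png

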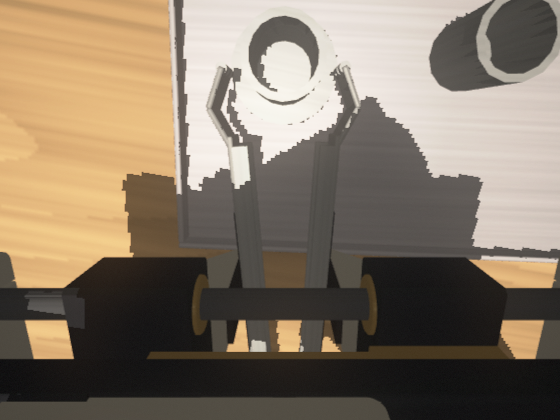

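The sleeve rim centre at (284,55) is midway between the heads (209 to 358). I'll work out the rest of the advance.

```bash
python3 - <<'E'
from h import *
st,c,r=tool();s=load('wrist9');R=r.as_matrix()
m=heads(s,(209.5,107),(357.5,107),c,R)
b=onz(s,283.5,55,.045);print(b,(R.T@(b-m)*1000).round(1))
E
```

```text
gap 0.05784132467593434 mid tool mm [-18.8  -1.9 -77.4]
[0.59974318 0.06471744 0.045     ] [ -3.2   0.  -18.2]
```

Emit:
play_rows --motion '[0,0,-6,0,0,0,0,0,-6,0,0,0,0,0,-4,0,0,0,0,0,0,0,0,0,0,0,0,0,0,0]'

```text
clock: 9.48
eef_pos: [0.5229, 0.0494, 0.0224]
orientation: [-110.0, 89.9, 79.7]
ft_force: [-0.7, -0.1, -1.4]
width: 0.419
```

```bash
python3 - <<'E'
from h import *
go([.5240,.0485,.023],100);snap('wrist','wrist10')
st,c,r=tool();s=load('wrist10');R=r.as_matrix()
m=heads(s,(209.5,107),(357.5,107),c,R)
b=np.array([.5998,.0646,.045]);print((R.T@(b-m)*1000).round(1))
E
```

```text
t 9.48 pos [0.5229 0.0494 0.0224] j7 -118.1 w 38.5 F [-0.7 -0.1 -1.4]
shift [-0.6  1.1 -1. ] rotvec [-0.23 -0.05  0.13]
gap 0.05774444465021651 mid tool mm [-18.9  -2.  -76.8]
[-3.6  0.1 -1.6]
```

View pics/wrist10.png

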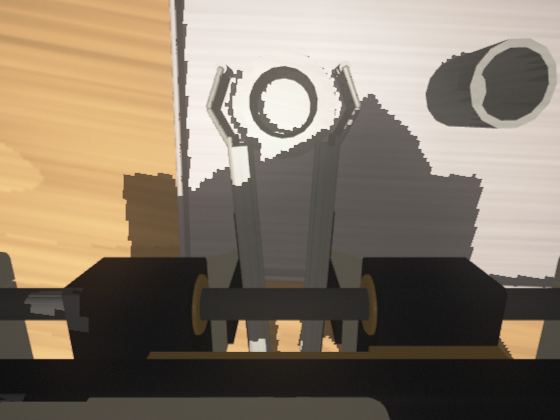

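The sleeve (rim centre 284,102) sits between the V apexes (row 107). Closing.

Emit:
play_rows --motion '[0,0,0,0,0,0,0,0,0,0,0,0,0,0,0,0,0,0,0,0,0,0,0,0,0,0,0,0,0,0,0,0,0,0,0,0,0,0,0,0,0,0,0,0,0,0,0,0]' --gripper 1 --squeeze 40

```text
clock: 10.2
eef_pos: [0.5219, 0.0491, 0.0224]
orientation: [-98.4, 89.9, 91.3]
ft_force: [-0.1, 0.3, -1.9]
width: 0.294
```

```bash
python3 - <<'E'
from h import *
go([.5240,.0485,.023],100);snap('wrist','wrist11')
E
```

```text
t 10.2 pos [0.5219 0.0491 0.0224] j7 -118.1 w 27.0 F [-0.1  0.3 -1.9]
shift [-0.6  0.9 -1.9] rotvec [-0.22 -0.02  0.11]
```

View pics/wrist11.png

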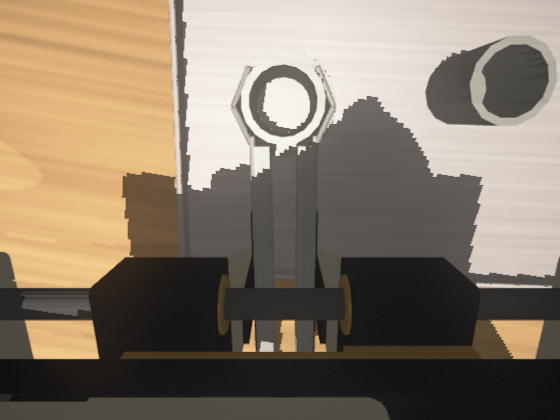

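The heads are closed on the sleeve, with 27 mm over the grips against 26.5 expected, and the arms are parallel. I'll lift gently.

Emit:
play_rows --motion '[-2,0,0,0,0,0,-4,0,0,0,0,0,-6,0,0,0,0,0,-7,0,0,0,0,0,-7,0,0,0,0,0,-7,0,0,0,0,0,-5,0,0,0,0,0,-2,0,0,0,0,0,0,0,0,0,0,0]'

```text
clock: 11.0
eef_pos: [0.5214, 0.0488, 0.0673]
orientation: [-74.8, 89.9, 115.0]
ft_force: [0.5, 0.2, -2.2]
width: 0.292
```

```bash
python3 - <<'E'
from h import *
go([.5219,.0491,.122],100);snap('wrist','wrist12');snap('side','side12')
a=cv2.imread('pics/side12.png');cv2.imwrite('pics/zS12.png',cv2.resize(a[190:290,205:325],None,fx=6,fy=6,interpolation=cv2.INTER_CUBIC))
E
```

```text
t 11.0 pos [0.5214 0.0488 0.0673] j7 -114.9 w 26.8 F [ 0.5  0.2 -2.2]
shift [-54.7  -0.3  -0.5] rotvec [-0.21  0.02  0.08]
```

View pics/zS12.png

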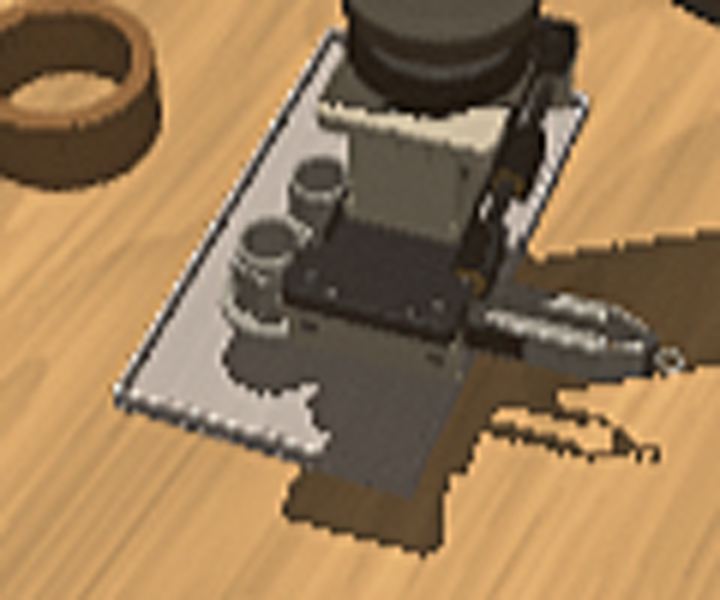

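The sleeve is off the tray, upright in the heads, and its shadow has separated. I'll raise it another 55 mm, bringing the underside to about 103 mm, and settle.

Emit:
play_rows --motion '[-3,0,0,0,0,0,-6,0,0,0,0,0,-8,0,0,0,0,0,-8,0,0,0,0,0,-8,0,0,0,0,0,-8,0,0,0,0,0,-6,0,0,0,0,0,-3,0,0,0,0,0,0,0,0,0,0,0,0,0,0,0,0,0,0,0,0,0,0,0,0,0,0,0,0,0]'

```text
clock: 12.1
eef_pos: [0.5206, 0.0486, 0.1219]
orientation: [-33.0, 89.9, 156.8]
ft_force: [0.1, 0.1, -2.1]
width: 0.287
```

Emit:
play_rows --motion '[0,0,0,0,0,0,0,0,0,0,0,0,0,0,0,0,0,0,0,0,0,0,0,0,0,0,0,0,0,0,0,0,0,0,0,0]'

```text
clock: 12.6
eef_pos: [0.5194, 0.0486, 0.1204]
orientation: [-22.8, 89.7, 167.0]
ft_force: [0.2, 0.4, -2.3]
width: 0.292
```

```bash
python3 - <<'E'
from h import *
go([.5219,.0491,.122],100);snap('wrist','wrist13');snap('side','side13');snap('scene','scene13')
a=cv2.imread('pics/scene13.png');b=cv2.imread('pics/side13.png')
cv2.imwrite('pics/z13.png',np.hstack([cv2.resize(a[150:260,230:370],(400,314)),cv2.resize(b[160:280,200:340],(400,314))]))
print(sensors.state()['joint_velocities'].round(2))
E
```

```text
t 12.6 pos [0.5194 0.0486 0.1204] j7 -111.1 w 26.8 F [ 0.2  0.4 -2.3]
shift [-1.6 -0.  -2.5] rotvec [-0.17  0.28  0.12]
[ 0.08 -0.05  0.02 -0.05  0.08  0.04  0.06]
```

View pics/z13.png

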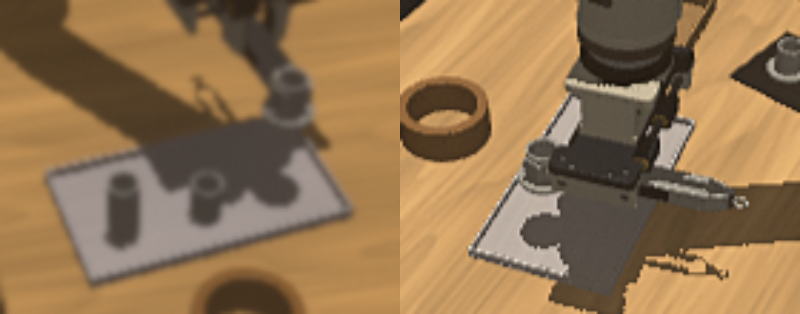

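View pics/wrist13.png

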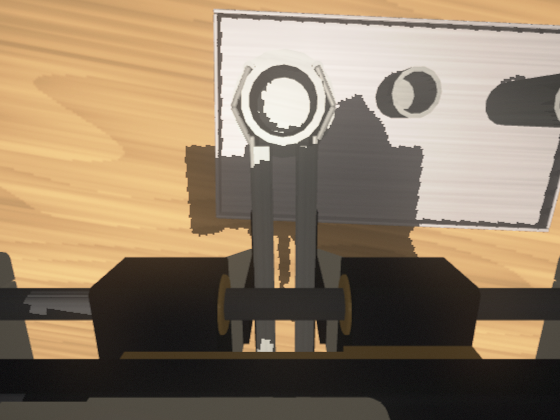

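The flanged sleeve is upright and held about 10 cm above the tray, inside its outline. The other two still stand in place. Handing in.

```bash
python3 -c "
from h import *
print(job.finish_job())"
```

```text
the job is handed in; nothing more can be done
None
```

I took the new flanged sleeve out of the tray with the tongs and handed the job in at about 12.6 s, still holding it over the tray. It matches the worn sleeve on the mat, which has a foot collar in both camera views. No verdict was reported.

Last checks before handing in:
- **Grip:** 26.8 mm over the tongs' grips, against 26.5 mm expected when closed on a 32 mm sleeve. The arms are parallel, and I squeezed with 40 N.
- **Position:** the sleeve's underside is about 0.10 m above the bench, worked out from the lift rather than measured. Its centre is near (0.598, 0.064), over the tray.
- **Steadiness:** joint speeds were about zero. The tool had drifted about 2 mm in the last half second of waiting before that.
- **Other sleeves:** the plain and long ones look upright and in place in the pictures; I did not re-measure their positions.
- **Contact:** I saw no touch between the gripper and any sleeve. The wrist force I read at the end of each move stayed under 3 N.

Two things disagreed slightly. The first sleeve position was about 2 mm off the later wrist-camera one, so I used the wrist one. The first tongs estimate was about 5 mm off and was also corrected from the wrist view.

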